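# Pack the counter joints and hold the inlay tile flush

### The job

The black-topped inlay tile in this counter section is freshly bedded and stands proud between two grey edging rails. Stand the thickest beech packer that will go in each of the two side joints between tile and rail (one packer per joint, fully home, about midway along, and let go; the packer too thick for either joint is left alone), then press the tile down flush with the rails and finish still holding it pressed there. Do not shift the spare packer or the other things on the counter.

Things in the scene. Friction and masses are not known exactly. Their poses are not given: they have to be found in the camera images.
- tile (a joint): How far the tile is pressed down, m: 0 = standing 8 mm proud of the rails (a spring bed pushes it up), 0.008 = flush with the rail tops, where it meets a hard stop. It moves straight down only; about 2.5 N starts it and about 9 N brings it flush.
- tile_top (a point): Centre of the top of the inlay tile (grey block, black face): 120 mm along its x, 110 mm along its y, 24 mm thick, z up. Its top is 46 mm above the table at rest, 38 mm when flush. Below is a plywood board, its top 12 mm above the table. Low fixed bars close the tile's x ends; the rails lie at its +y and -y sides. Tile, rails and board share one yaw.
- rail_slim: Slimmer fixed edging rail: 160 mm along x (as the tile's x), 18 mm wide (y), top 38 mm above the table, its centre 90 mm from the tile's, on the tile's +y or -y side (varies). Wide joint between it and the tile: 26 mm wide, 26 mm deep from rail top to board, open above and at the x ends, its middle 68 mm from the tile's centre. Origin: centre of the underside, 12 mm above the table.
- rail_broad: Broader fixed edging rail, on the tile's other side: 160 mm along x, 38 mm wide (y), top 38 mm above the table, its centre 90 mm from the tile's. Narrow joint between it and the tile: 16 mm wide, 26 mm deep, open above and at the x ends, its middle 63 mm from the tile's centre. Origin: centre of the underside, 12 mm above the table.
- packer_thick_mid (a point): Centre of the middle beech packer, which suits the wide joint; a plain block 90 mm long (x), 20 mm thick (y), 66 mm high (z), standing upright on the table on its 90 x 20 mm edge, loose, about 80 g. Home in a joint it stands on the board, its top 78 mm above the table, 40 mm above the rails.
- packer_thin_mid (a point): Centre of the thin beech packer, which suits the narrow joint; 90 mm long (x), 10 mm thick (y), 66 mm high (z), standing upright on the table, loose, about 39 g. Home in a joint it stands on the board, its top 78 mm above the table, 40 mm above the rails.
- packer_extra_mid (a point): Centre of the spare beech packer, too thick for either joint, to be left alone: 90 mm long (x), 30 mm thick (y), 66 mm high (z), standing on the table.
- glue: Bystander: white plastic glue bottle, 52 mm across, 150 mm tall, loose, upright. Origin under its centre.
- stamp: Bystander: turned dark wood hand stamp, 38 mm across, 73 mm tall, loose, upright. Origin under its centre.
- tape: Bystander: cardboard roll core lying flat, 84 mm across, 45 mm high, loose. Origin under its centre.
- scanner: Bystander: black and grey hand scanner lying flat, 45 mm wide (x), 180 mm long (y), 31 mm high, loose. Origin under its middle.
- penpot: Bystander: dark steel pot, 72 mm across, 90 mm tall, loose, upright. Origin under its centre.
There are look-alikes about, which are no part of the job. Leave any red or yellow look-alike of the part that bears packer_thick_mid alone. Leave any purple or red look-alike of the part that bears packer_thin_mid alone.

How it is judged:
By the outcome, as a careful person would: the job done as asked, in the order asked, and still so for the second after the job is handed in, while the arm keeps its last pose, push and grip.
It also fails if it takes over 72 s, if anything falls off the work surface, if the arm or the gripper's body presses on something with over 40 N, if the wrist force passes 120 N, or if a joint passes its speed limit or range.

### The arm

A 6-joint arm with a two-finger parallel gripper is mounted at the origin on the work surface. World frame = base frame: x ahead of the robot, y to its left, z up, the work surface at z = 0. Lengths are in m, angles in rad, forces in N, time in s.
With the tool pointing down it reaches from about 0.325 to 0.9 m from the base axis. Payload 6.1 kg.
Tool frame: the origin (TCP) lies at the very end of the fingers, on their centre line; the grasp point (between the pads) lies 19 mm behind it (bot.grip_depth is the distance from the TCP to the grasp point, in m); z points along the fingers, x is the direction in which the jaws open and shut, and the axes are right-handed (so a half turn about z gives the same grasp; the last joint's range is limited). The gripper opens to 85 mm and grips with 20 to 120 N. Pads are 22 mm wide; open, the fingers measure 114 mm over their backs; the gripper's body (76 mm by 85 mm) begins 54 mm behind the grasp point. The pads swing forward as they close: fully open they stand 13 mm farther back than shut.
Start: joints at [1.139, 0.22, 1.526, -0, 1.395, -0.126], TCP at [0.188, 0.596, 0.231] pointing down, gripper open.
Joint ranges: [-2.98, 2.98], [-0.91, 2.08], [0.09, 2.57], [-1.24, 4.39], [0.2, 2.65], [-2.68, 2.68]. Speed limits (rad/s): [2.57, 2.57, 3.01, 3.14, 3.14, 3.14].

### API

Orientations are given as a unit quaternion [x, y, z, w].
In Python, from rig import bot, cams gives the robot as it stands.
- The arm moves only by the tool drive_tool, never from a script. Its argument "motion" is a list of rows, each a list of 3 entries, a list of its own where there are three numbers: the shift along the tool's x, y, z in mm, then the turn, a rotation vector about the tool's x, y, z in rad, then the opening in per cent of the stroke, from 0 (shut) to 100 (fully open). A call has exactly 5 rows; each row is the pose to reach, as a shift and turn from the pose commanded when the call began, along the tool's axes at that moment; what a row does not reach only later rows make up. A row lasts 1/10 s, in which the tool goes at most 50 mm and 8.59 degrees, less where a joint would pass 70% of its speed; a pose out of reach is approached as far as the arm can. A call with a gripper value outside its range is refused whole. The fingers move at their own pace and stop on an object; "force" is the grip in N (left out, the last holds). Time passes only in rows, so rows that repeat a pose let the fingers close, or fill a call up. It gives the time, the measured TCP pose, the force and the opening at its end, in the units of the state.
- bot.read_state(): the state, without advancing time (a new reading comes with each control period).
- cams.read_camera(name): name is "scene" or "top"; returns a dict with "frame" (384x512x3 uint8, red, green, blue), "depth" (384x512 float32, m along the optical axis (not along the pixel's ray), 0 where there is no reading), "vfov" (degrees; the focal length in pixels is half the picture's height over the tangent of half this angle, whatever the lens; pixels are square), "cx", "cy" (the principal point, pixels), "view" (4x4, takes a point from world to camera coordinates). Camera axes: x right, y down, z forward; pixel columns grow to the right and rows downward; lengths in m; the calibration is good to about 2 mm. A picture is of the moment at which its call begins.
- bot.job_done(): hands the job in, once; it reports no verdict.
The state is a dict: "time_s": time; "joints": joint angles; "dq": joint speeds; "joint_efforts": joint torques, N m; "tcp_pos": TCP position; "ee_rot": TCP orientation; "force": force on the tool from outside, world axes, zero at the start; "ft_torque": the same for the moment, N m; "opening": opening from 0.0 (shut) to 1.0 (fully open).
Only numpy, scipy, OpenCV 4.12 (cv2) and the standard library are available. Lean on these libraries where they do the work, as an engineer would, in place of code of your own. Each camera call takes 0.05 s, during which the arm holds its last target. There are 200 camera calls.

## Working session

There is one attempt and no reset: what is moved stays moved. The work goes in short steps, Python scripts to look and compute and a tool call to move; the robot and the scene stay as the last step left them, time stands still between calls to the robot, and variables do not carry over. Pictures are saved under pics/ and viewed, about 8 in all and at most 12, crops included, and the job is handed in when it is done.

Besides the shell and the picture viewer there is one more tool, called after ">>>" by a JSON object that holds its "op" and its "data", one argument or row to a line. drive_tool: Moves the arm, as the interface text tells. Its arguments: {"type":"object","properties":{"motion":{"type":"array"},"force":{"type":"number"}},"required":["motion"]}

```bash
mkdir -p pics
cat > h.py <<'E'
import numpy as np, cv2
from rig import bot, cams
def snap(n, save=None):
    d=cams.read_camera(n)
    if save: cv2.imwrite('pics/'+save, d['frame'][:,:,::-1])
    return d
def cloud(d):
    f=d['frame'].shape[0]/2/np.tan(np.radians(d['vfov'])/2)
    v,u=np.mgrid[:d['frame'].shape[0],:d['frame'].shape[1]]
    z=d['depth']; P=np.stack([(u-d['cx'])/f*z,(v-d['cy'])/f*z,z,np.ones_like(z)],-1)
    W=P@np.linalg.inv(d['view']).T
    W[z==0]=np.nan
    return W[...,:3]
E
python3 - <<'E'
from h import *
t=snap('top','t0.png'); s=snap('scene','s0.png')
np.savez('f0.npz',t=cloud(t),s=cloud(s),ti=t['frame'],si=s['frame'])
print(t['vfov'],np.linalg.inv(t['view']),bot.read_state())
E
```

```text
53.34702786415442 [[-0.00518333 -0.98506269  0.17211808  0.3589874 ]
 [-0.99998311  0.0046534  -0.00348225 -0.00890395]
 [ 0.0026293  -0.17213322 -0.98507017  1.05134311]
 [ 0.          0.          0.          1.        ]] {'time_s': 0.1, 'joints': array([ 1.13888700e+00,  2.21191919e-01,  1.52753500e+00, -1.66841480e-05,
        1.39469865e+00, -1.26100135e-01]), 'dq': array([-5.08870713e-04, -3.37747467e-03, -3.53118862e-03,  3.23053438e-05,
        6.71921884e-04,  2.09270101e-03]), 'joint_efforts': array([ 9.74513241e-04, -4.98242819e+01, -3.90544689e+01, -6.34985918e-05,
        5.65779948e-03,  6.38549011e-06]), 'tcp_pos': array([0.18793593, 0.59548168, 0.23026071]), 'ee_rot': array([ 8.06554719e-01,  5.91158731e-01, -7.97457493e-04,  4.51686618e-04]), 'force': array([ 0.53144121, -0.71717256, -0.66062045]), 'ft_torque': array([-0.05572177,  0.02916361,  0.03541451]), 'opening': 1.0017933228599152}
```

View pics/t0.png

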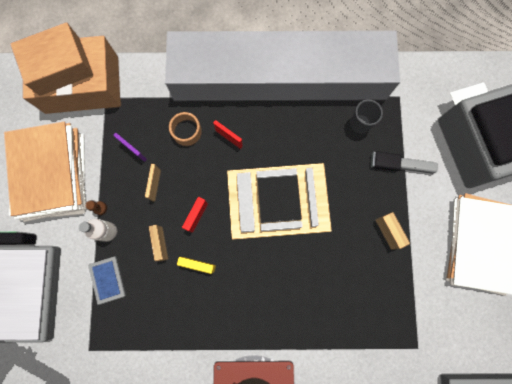

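View pics/s0.png

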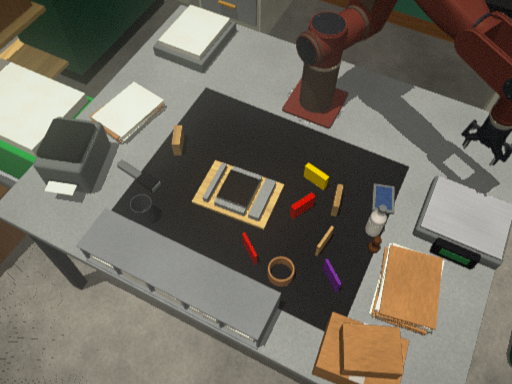

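The top view shows the tile at (280,198), with the broad rail at (245,203) and the slim rail at (313,198). The beech packers are at (152,183), (157,243) and (393,231). Red, yellow and purple look-alikes lie between them.

```bash
cat > m.py <<'E'
from h import *
def rect(P):
    r=cv2.minAreaRect(P[:,:2].astype(np.float32)*1000)
    b=cv2.boxPoints(r); e=[b[1]-b[0],b[2]-b[1]]; e.sort(key=lambda q:-np.linalg.norm(q))
    a=np.degrees(np.arctan2(e[0][1],e[0][0])); a=(a+90)%180-90
    return np.round(r[0],1),np.round([np.linalg.norm(q) for q in e],1),round(a,1),len(P),np.round(np.median(P[:,2])*1000,1)
E
python3 - <<'E'
from m import *
f=np.load('f0.npz'); W=f['t']; im=f['ti']
def box(n,u,v,r,zl,zh,mask=None):
    S=W[v-r:v+r,u-r:u+r].reshape(-1,3); m=(S[:,2]>zl)&(S[:,2]<zh)
    if mask is not None: m&=mask[v-r:v+r,u-r:u+r].ravel()
    print(n,*rect(S[m]))
box('A',152,183,25,.055,.08); box('B',157,243,25,.055,.08); box('C',393,231,25,.055,.08)
print('table z',np.nanmedian(W[290:330,150:350,2]))
h=cv2.cvtColor(im,cv2.COLOR_RGB2HSV)
box('all board',280,200,55,.006,.06)
Z=W[...,2]
tile=(Z>.0425)&(Z<.055)
box('tile',280,198,30,.0425,.055)
rail=((Z>.03)&(Z<.0425)).astype(np.uint8); rail[:165]=0;rail[240:]=0;rail[:,:225]=0;rail[:,335:]=0
n,l,st,c=cv2.connectedComponentsWithStats(rail)
for i in range(1,n):
    if st[i,4]>60: print(c[i],*rect(W[l==i]))
E
```

```text
A [569.8 271.4] [89.7 11.4] -8.3 163 64.7
B [389.4 234.6] [131.3  55.4] 39.8 339 65.4
C [ 436.2 -369.3] [89.2 32.4] 25.2 450 66.0
table z 0.0005971069908837778
all board [539.5 -80.3] [308.3 297.6] 5.6 6694 36.1
tile [517.6 -61. ] [136.2 128.6] 4.2 1784 46.1
[311.46134663 196.53117207] [ 530.3 -159.6] [159.7  18.6] 4.2 401 38.0
[275.84057971 172.48913043] [595.3 -64.9] [110.4  19. ] -85.7 276 38.1
[244.98550725 201.48550725] [516.7  19.7] [159.8  38. ] 4.2 828 37.9
[280.67 224.94] [453.2 -74.9] [109.3  21.5] -85.7 300 37.8
```

```bash
cat > plan.py <<'E'
import numpy as np, sys
from scipy.spatial.transform import Rotation as R
from rig import bot
# plan.py x y z yaw  -> total shift in the present tool axes (mm) and turn about tool z (rad)
def plan(x,y,z,yaw):
    s=bot.read_state(); r=R.from_quat(s['ee_rot']); X=r.as_matrix()[:,0]
    d=r.inv().apply(np.array([x,y,z])-s['tcp_pos']*1000)
    a=np.radians(yaw); g=R.from_matrix(np.array([[np.cos(a),np.sin(a),0],[np.sin(a),-np.cos(a),0],[0,0,-1]]))
    print('t',round(s['time_s'],2),'tcp',np.round(s['tcp_pos']*1000,1),'yaw',round(np.degrees(np.arctan2(X[1],X[0])),1),'F',np.round(s['force'],1),'open',round(s['opening'],3),'shift',np.round(d,1),'turn',np.round((r.inv()*g).as_rotvec(),3))
if __name__=='__main__': plan(*map(float,sys.argv[1:]))
E
python3 - <<'E'
from m import *
f=np.load('f0.npz'); W=f['t']; im=f['ti']
Z=W[...,2]
k=((Z>.055)&(Z<.08)).astype(np.uint8)
n,l,st,c=cv2.connectedComponentsWithStats(k)
for i in range(1,n):
    if 80<st[i,4]<700 and 100<c[i][0]<420 and 90<c[i][1]<350: print(np.round(c[i]),np.median(im[l==i],0),*rect(W[l==i]))
E
python3 plan.py 570 271 200 81.7
```

```text
[371. 108.] [40. 40. 41.] [ 760.9 -319. ] [61.4 32.4] 53.8 131 67.9
[227. 131.] [239.   59.   55.5] [705.1  68.3] [89.9 10.9] 53.6 142 65.5
[127. 144.] [154.  77. 191.] [669.2 337.2] [88.9  9.8] 50.2 125 65.6
[150. 181.] [230. 191. 133.] [569.8 271.4] [89.7 11.4] -8.3 163 64.7
[193. 213.] [250.  64.  60.] [481.4 154.1] [89.  20.9] -26.5 292 65.3
[395. 230.] [235.  196.5 137. ] [ 436.2 -369.3] [89.2 32.4] 25.2 450 66.0
[105. 231.] [148.  143.5 137. ] [437.2 382.9] [51.6 23.6] -13.3 86 69.4
[155. 242.] [228. 187. 130.] [407.1 249.5] [89.7 21.4] 11.3 303 65.6
[194. 264.] [254. 251.  92.] [350.  147.4] [89.6 20.1] 76.0 292 65.4
t 0.1 tcp [187.9 595.5 230.3] yaw 72.5 F [ 0.5 -0.7 -0.7] open 1.002 shift [-194.3  462.    30.5] turn [-0.     0.002 -0.161]
```

>>> {"op": "drive_tool", "data": {
  "motion": [
    [[-15,35,0],[0,0,-0.03],50],
    [[-34,81,0],[0,0,-0.08],50],
    [[-53,127,0],[0,0,-0.13],50],
    [[-72,173,0],[0,0,-0.161],50],
    [[-91,219,0],[0,0,-0.161],50]
  ],
  "force": 40
}}

```text
time_s: 0.6
tcp_pos: [0.3705, 0.4417, 0.2308]
ee_rot: [0.756, 0.655, -0.0, -0.0]
force: [1.5, -0.5, 0.4]
opening: 0.5
```

```bash
python3 plan.py 570 271.4 140 81.7
```

```text
t 0.6 tcp [370.5 441.7 230.8] yaw 81.8 F [ 1.5 -0.5  0.4] open 0.5 shift [-140.   221.8   90.8] turn [-0.     0.     0.001]
```

>>> {"op": "drive_tool", "data": {
  "motion": [
    [[-26,41,0],[0,0,0],50],
    [[-52,82,0],[0,0,0],50],
    [[-78,123,0],[0,0,0],50],
    [[-104,164,15],[0,0,0],50],
    [[-126,199,40],[0,0,0],50]
  ]
}}

```text
time_s: 1.1
tcp_pos: [0.5512, 0.2885, 0.1929]
ee_rot: [0.757, 0.654, 0.002, 0.001]
force: [0.9, 0.5, 0.1]
opening: 0.498
```

>>> {"op": "drive_tool", "data": {
  "motion": [
    [[-7,11,25],[0,0,0],50],
    [[-10,16,45],[0,0,0],50],
    [[-10,16,50],[0,0,0],50],
    [[-10,16,50],[0,0,0],50],
    [[-10,16,50],[0,0,0],50]
  ]
}}

```text
time_s: 1.6
tcp_pos: [0.5628, 0.2784, 0.1424]
ee_rot: [0.756, 0.654, 0.001, 0.0]
force: [-0.6, -0.4, -0.4]
opening: 0.499
```

```bash
python3 plan.py 569.8 271.4 40 81.7
```

```text
t 1.6 tcp [562.8 278.4 142.4] yaw 81.8 F [-0.6 -0.4 -0.4] open 0.499 shift [ -6.    7.8 102.4] turn [ 0.001 -0.001  0.001]
```

>>> {"op": "drive_tool", "data": {
  "motion": [
    [[-6,8,20],[0,0,0],50],
    [[-6,8,50],[0,0,0],50],
    [[-6,8,80],[0,0,0],50],
    [[-6,8,95],[0,0,0],50],
    [[-6,8,102],[0,0,0],50]
  ]
}}

```text
time_s: 2.1
tcp_pos: [0.5691, 0.271, 0.0387]
ee_rot: [0.756, 0.654, -0.0, -0.0]
force: [-0.1, 0.8, 0.9]
opening: 0.497
```

>>> {"op": "drive_tool", "data": {
  "motion": [
    [[0,0,0],[0,0,0],50],
    [[0,0,0],[0,0,0],25],
    [[0,0,0],[0,0,0],5],
    [[0,0,0],[0,0,0],0],
    [[0,0,0],[0,0,0],0]
  ],
  "force": 40
}}

```text
time_s: 2.6
tcp_pos: [0.5712, 0.2711, 0.0412]
ee_rot: [0.756, 0.654, 0.001, 0.001]
force: [-0.5, 0.2, 6.0]
opening: 0.106
```

```bash
python3 plan.py 519.1 -7.2 150 94.25; python3 -c "
from h import *
snap('scene','s1.png')"
```

```text
t 2.6 tcp [571.2 271.1  41.2] yaw 81.7 F [-0.5  0.2  6. ] open 0.106 shift [-282.7  -11.1 -109.2] turn [ 0.003 -0.001 -0.219]
```

>>> {"op": "drive_tool", "data": {
  "motion": [
    [[0,0,-10],[0,0,0],0],
    [[0,0,-35],[0,0,-0.03],0],
    [[0,0,-70],[0,0,-0.1],0],
    [[0,0,-95],[0,0,-0.17],0],
    [[0,0,-109],[0,0,-0.219],0]
  ]
}}

```text
time_s: 3.15
tcp_pos: [0.571, 0.271, 0.1519]
ee_rot: [0.679, 0.734, 0.002, 0.001]
force: [0.7, -0.2, -0.7]
opening: 0.108
```

```bash
python3 plan.py 519.1 -7.2 150 94.25
```

```text
t 3.15 tcp [571.  271.  151.9] yaw 94.4 F [ 0.7 -0.2 -0.7] open 0.108 shift [-273.4  -73.1    1.4] turn [ 0.004 -0.001  0.003]
```

>>> {"op": "drive_tool", "data": {
  "motion": [
    [[-22,-6,0],[0,0,0],0],
    [[-65,-17,0],[0,0,0],0],
    [[-110,-29,0],[0,0,0],0],
    [[-155,-41,0],[0,0,0],0],
    [[-200,-53,0],[0,0,0],0]
  ]
}}

```text
time_s: 3.65
tcp_pos: [0.531, 0.0657, 0.1488]
ee_rot: [0.68, 0.733, 0.0, 0.0]
force: [0.1, -0.5, -0.4]
opening: 0.109
```

>>> {"op": "drive_tool", "data": {
  "motion": [
    [[-42,-11,0],[0,0,0],0],
    [[-64,-18,0],[0,0,0],0],
    [[-73,-20,0],[0,0,0],0],
    [[-73,-20,0],[0,0,0],0],
    [[-73,-20,0],[0,0,0],0]
  ]
}}

```text
time_s: 4.15
tcp_pos: [0.5174, -0.0063, 0.1485]
ee_rot: [0.68, 0.733, 0.0, -0.0]
force: [-1.1, 0.3, -0.8]
opening: 0.11
```

```bash
python3 plan.py 519.1 -7.2 95 94.25;  python3 plan.py 519.1 -7.2 95 94.25
```

```text
t 4.15 tcp [517.4  -6.3 148.5] yaw 94.3 F [-1.1  0.3 -0.8] open 0.11 shift [-1.   1.6 53.5] turn [ 0. -0.  0.]
t 4.15 tcp [517.4  -6.3 148.5] yaw 94.3 F [-1.1  0.3 -0.8] open 0.11 shift [-1.   1.6 53.5] turn [ 0. -0.  0.]
```

>>> {"op": "drive_tool", "data": {
  "motion": [
    [[-1,2,10],[0,0,0],0],
    [[-1,2,28],[0,0,0],0],
    [[-1,2,46],[0,0,0],0],
    [[-1,2,53],[0,0,0],0],
    [[-1,2,53],[0,0,0],0]
  ]
}}

```text
time_s: 4.65
tcp_pos: [0.5182, -0.0069, 0.0935]
ee_rot: [0.68, 0.733, -0.001, -0.001]
force: [-0.1, -0.2, -0.2]
opening: 0.112
```

```bash
python3 plan.py 519.1 -7.2 52 94.25
python3 - <<'E'
from m import *
for n in ('scene','top'):
    d=snap(n); W=cloud(d); im=d['frame']
    h=cv2.cvtColor(im,cv2.COLOR_RGB2HSV)
    m=(h[...,1]>70)&(h[...,0]<28)&(W[...,2]>.05)&(W[...,2]<.13)&(abs(W[...,0]-.519)<.07)&(abs(W[...,1]+.007)<.03)
    P=W[m]
    print(n,len(P)); 
    if len(P)>20: print(rect(P),np.percentile(P,[2,50,98],axis=0))
    z=np.argwhere(m); 
    if len(z): print(z.min(0),z.max(0))
    f=384/2/np.tan(np.radians(d['vfov'])/2)
    q=d['view']@np.array([.519,-.007,.05,1]); u,v=int(q[0]/q[2]*f+d['cx']),int(q[1]/q[2]*f+d['cy'])
    cv2.imwrite(f'pics/c1{n}.png',cv2.resize(im[max(v-60,0):v+60,max(u-60,0):u+60,::-1],None,fx=5,fy=5,interpolation=cv2.INTER_CUBIC))
a,b=cv2.imread('pics/c1scene.png'),cv2.imread('pics/c1top.png')
cv2.imwrite('pics/c1.png',cv2.resize(np.hstack([a,b]),(800,400)))
E
```

```text
t 4.65 tcp [518.2  -6.9  93.5] yaw 94.3 F [-0.1 -0.2 -0.2] open 0.112 shift [-0.4  1.1 41.5] turn [-0.003 -0.001  0.001]
scene 125
(array([535.4,  -5.4]), array([75.5, 41.9], dtype=float32), np.float32(9.1), 125, np.float64(101.8)) [[ 0.50926465 -0.02389489  0.05272951]
 [ 0.54281938 -0.0010977   0.10181051]
 [ 0.56208333  0.0119776   0.12418558]]
[179 243] [204 260]
top 58
(array([486.2,  -9.6]), array([26.6,  9.8], dtype=float32), np.float32(6.4), 58, np.float64(118.8)) [[ 0.47313687 -0.01491049  0.0618529 ]
 [ 0.48380609 -0.00982988  0.11878527]
 [ 0.49896396 -0.00491723  0.12302819]]
[203 254] [216 258]
```

View pics/c1.png

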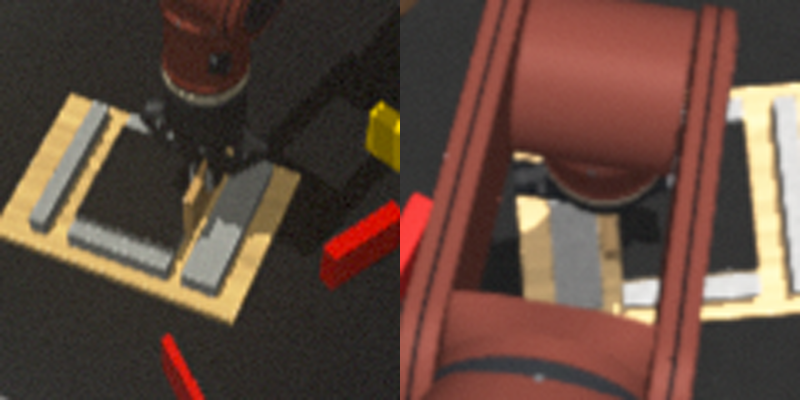

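The scene crop shows the packer hanging square over the narrow joint at about (195,205). The top depth puts its centre line within 1 mm of the joint's middle, so I'm lowering it.

>>> {"op": "drive_tool", "data": {
  "motion": [
    [[0,0.5,7],[0,0,0],0],
    [[0,0.5,15],[0,0,0],0],
    [[0,0.5,23],[0,0,0],0],
    [[0,0.5,31],[0,0,0],0],
    [[0,0.5,37],[0,0,0],0]
  ]
}}

```text
time_s: 5.25
tcp_pos: [0.5192, -0.0079, 0.0572]
ee_rot: [0.68, 0.733, -0.0, -0.0]
force: [-0.2, 0.1, -0.7]
opening: 0.109
```

>>> {"op": "drive_tool", "data": {
  "motion": [
    [[0,0,1],[0,0,0],0],
    [[0,0,2],[0,0,0],0],
    [[0,0,3],[0,0,0],0],
    [[0,0,4],[0,0,0],0],
    [[0,0,4],[0,0,0],0]
  ]
}}

```text
time_s: 5.75
tcp_pos: [0.5199, -0.0079, 0.0544]
ee_rot: [0.68, 0.733, 0.0, 0.0]
force: [-0.5, -0.3, -0.7]
opening: 0.109
```

```bash
python3 plan.py 519.1 -7.2 52 94.25
```

```text
t 5.75 tcp [519.9  -7.9  54.4] yaw 94.2 F [-0.5 -0.3 -0.7] open 0.109 shift [ 0.8 -0.8  2.4] turn [ 0.  0. -0.]
```

>>> {"op": "drive_tool", "data": {
  "motion": [
    [[0,0,0.5],[0,0,0],0],
    [[0,0,1],[0,0,0],0],
    [[0,0,1.5],[0,0,0],0],
    [[0,0,2],[0,0,0],0],
    [[0,0,2],[0,0,0],0]
  ]
}}

```text
time_s: 6.25
tcp_pos: [0.5199, -0.0079, 0.0532]
ee_rot: [0.68, 0.733, -0.0, -0.0]
force: [-4.2, -0.4, 8.7]
opening: 0.109
```

>>> {"op": "drive_tool", "data": {
  "motion": [
    [[0,0,0.5],[0,0,0],0],
    [[0,0,1],[0,0,0],0],
    [[0,0,1.5],[0,0,0],0],
    [[0,0,1.5],[0,0,0],0],
    [[0,0,1.5],[0,0,0],0]
  ]
}}

```text
time_s: 6.75
tcp_pos: [0.5199, -0.0079, 0.0532]
ee_rot: [0.68, 0.733, -0.0, -0.0]
force: [-10.6, -0.1, 19.7]
opening: 0.105
```

The packer met the board at TCP z 53.2, which is the 41.2 grip height plus 12. It is home, so I'm easing off and releasing.

>>> {"op": "drive_tool", "data": {
  "motion": [
    [[0,0,-2.5],[0,0,0],0],
    [[0,0,-2.5],[0,0,0],12],
    [[0,0,-2.5],[0,0,0],25],
    [[0,0,-2.5],[0,0,0],40],
    [[0,0,-2.5],[0,0,0],40]
  ]
}}

```text
time_s: 7.25
tcp_pos: [0.5196, -0.0078, 0.053]
ee_rot: [0.68, 0.733, -0.0, -0.0]
force: [-0.3, 1.1, 0.2]
opening: 0.397
```

>>> {"op": "drive_tool", "data": {
  "motion": [
    [[0,0,-6],[0,0,0],40],
    [[0,0,-25],[0,0,0],40],
    [[0,0,-55],[0,0,0],40],
    [[0,0,-85],[0,0,0],50],
    [[0,0,-100],[0,0,0],50]
  ]
}}

```text
time_s: 7.75
tcp_pos: [0.5214, -0.0081, 0.1565]
ee_rot: [0.68, 0.733, 0.001, 0.002]
force: [-0.2, -0.0, 0.1]
opening: 0.502
```

```bash
python3 plan.py 407.1 249.5 150 101.3
```

```text
t 7.75 tcp [521.4  -8.1 156.5] yaw 94.3 F [-0.2 -0.   0.1] open 0.502 shift [265.4 -94.9   5.8] turn [ 0.004  0.001 -0.123]
```

>>> {"op": "drive_tool", "data": {
  "motion": [
    [[22,-8,0],[0,0,-0.03],60],
    [[65,-23,0],[0,0,-0.08],60],
    [[110,-39,0],[0,0,-0.123],60],
    [[155,-55,0],[0,0,-0.123],60],
    [[200,-72,0],[0,0,-0.123],60]
  ]
}}

```text
time_s: 8.25
tcp_pos: [0.4321, 0.1876, 0.1531]
ee_rot: [0.634, 0.773, 0.0, -0.0]
force: [1.5, 1.1, 0.8]
opening: 0.6
```

```bash
python3 plan.py 407.1 249.5 150 101.3
python3 - <<'E'
from m import *
d=snap('top','t2.png'); W=cloud(d);Z=W[...,2]
k=((Z>.071)&(Z<.085)&(abs(W[...,0]-.52)<.08)&(abs(W[...,1]+.007)<.03))
print(rect(W[k]))
E
```

```text
t 8.25 tcp [432.1 187.6 153.1] yaw 101.3 F [1.5 1.1 0.8] open 0.6 shift [ 65.6 -12.4   3.1] turn [ 0.    -0.    -0.001]
(array([518.9,  -7.9]), array([89.2,  9.9], dtype=float32), np.float32(3.9), 134, np.float64(77.7))
```

The thin packer is home, with its top at 77.7 mm and its centre within 1 mm.

>>> {"op": "drive_tool", "data": {
  "motion": [
    [[35,-7,3],[0,0,0],60],
    [[56,-11,15],[0,0,0],60],
    [[64,-12,35],[0,0,0],60],
    [[64,-12,50],[0,0,0],60],
    [[64,-12,53],[0,0,0],60]
  ]
}}

```text
time_s: 8.8
tcp_pos: [0.4071, 0.2462, 0.0981]
ee_rot: [0.634, 0.774, -0.002, -0.001]
force: [-0.3, 0.0, -0.4]
opening: 0.6
```

```bash
python3 plan.py 407.1 249.5 41 101.3
```

```text
t 8.8 tcp [407.1 246.2  98.1] yaw 101.4 F [-0.3  0.  -0.4] open 0.6 shift [ 3.3  0.9 57.1] turn [-0.004  0.001  0.001]
```

>>> {"op": "drive_tool", "data": {
  "motion": [
    [[2,0,10],[0,0,0],60],
    [[3,0.5,25],[0,0,0],60],
    [[3,0.5,42],[0,0,0],60],
    [[3,0.5,53],[0,0,0],60],
    [[3,0.5,57],[0,0,0],60]
  ]
}}

```text
time_s: 9.3
tcp_pos: [0.4083, 0.2492, 0.0423]
ee_rot: [0.634, 0.773, -0.001, -0.0]
force: [0.5, 1.1, 0.1]
opening: 0.6
```

>>> {"op": "drive_tool", "data": {
  "motion": [
    [[0,0,0],[0,0,0],60],
    [[0,0,0],[0,0,0],35],
    [[0,0,0],[0,0,0],15],
    [[0,0,0],[0,0,0],8],
    [[0,0,0],[0,0,0],8]
  ],
  "force": 40
}}

```text
time_s: 9.8
tcp_pos: [0.4096, 0.25, 0.0442]
ee_rot: [0.634, 0.773, 0.001, 0.0]
force: [-0.7, -0.8, 5.0]
opening: 0.224
```

>>> {"op": "drive_tool", "data": {
  "motion": [
    [[0,0,-10],[0,0,0],8],
    [[0,0,-35],[0,0,0.03],8],
    [[0,0,-70],[0,0,0.07],8],
    [[0,0,-95],[0,0,0.11],8],
    [[0,0,-109],[0,0,0.123],8]
  ]
}}

```text
time_s: 10.3
tcp_pos: [0.4098, 0.2502, 0.1552]
ee_rot: [0.681, 0.733, 0.002, 0.001]
force: [0.4, -0.1, -0.4]
opening: 0.218
```

```bash
python3 plan.py 528.8 -137.8 155 94.25
```

```text
t 10.3 tcp [409.8 250.2 155.2] yaw 94.2 F [ 0.4 -0.1 -0.4] open 0.218 shift [-3.957e+02  9.020e+01  1.000e-01] turn [ 0.003 -0.001 -0.001]
```

>>> {"op": "drive_tool", "data": {
  "motion": [
    [[-22,5,0],[0,0,0],8],
    [[-66,15,0],[0,0,0],8],
    [[-112,25,0],[0,0,0],8],
    [[-158,36,0],[0,0,0],8],
    [[-204,46,0],[0,0,0],8]
  ]
}}

```text
time_s: 10.8
tcp_pos: [0.4695, 0.048, 0.152]
ee_rot: [0.68, 0.733, -0.0, -0.0]
force: [1.0, -0.3, -0.5]
opening: 0.225
```

>>> {"op": "drive_tool", "data": {
  "motion": [
    [[-46,10,0],[0,0,0],8],
    [[-92,21,0],[0,0,0],8],
    [[-138,32,0],[0,0,0],8],
    [[-170,39,0],[0,0,0],8],
    [[-184,42,0],[0,0,0],8]
  ]
}}

```text
time_s: 11.3
tcp_pos: [0.5253, -0.1335, 0.1518]
ee_rot: [0.681, 0.732, -0.0, -0.0]
force: [-0.1, -0.1, -1.3]
opening: 0.224
```

```bash
python3 plan.py 528.8 -137.8 98 94.25
```

```text
t 11.3 tcp [ 525.3 -133.5  151.8] yaw 94.1 F [-0.1 -0.1 -1.3] open 0.224 shift [-4.5  3.3 53.8] turn [-0.001  0.    -0.002]
```

>>> {"op": "drive_tool", "data": {
  "motion": [
    [[-4,2.5,10],[0,0,-0.002],8],
    [[-4,2.5,28],[0,0,-0.002],8],
    [[-4,2.5,46],[0,0,-0.002],8],
    [[-4,2.5,53],[0,0,-0.002],8],
    [[-4,2.5,53],[0,0,-0.002],8]
  ]
}}

```text
time_s: 11.8
tcp_pos: [0.5266, -0.1327, 0.0974]
ee_rot: [0.679, 0.734, -0.001, -0.002]
force: [0.2, 0.6, -0.4]
opening: 0.226
```

```bash
python3 plan.py 528.8 -137.8 56 94.25
python3 - <<'E'
from m import *
d=snap('scene','s3.png'); t=snap('top'); 
for d in (d,t):
    W=cloud(d); h=cv2.cvtColor(d['frame'],cv2.COLOR_RGB2HSV)
    m=(h[...,1]>70)&(h[...,0]<28)&(h[...,0]>10)&(W[...,2]>.112)&(W[...,2]<.13)&(abs(W[...,0]-.529)<.07)&(abs(W[...,1]+.138)<.03)
    P=W[m]; print(len(P)); 
    if len(P)>8: print(rect(P),'mid y expected at this x:',-137.8+(np.median(P[:,0])*1000-528.8)*.0743,np.median(P,0))
E
```

```text
t 11.8 tcp [ 526.6 -132.7   97.4] yaw 94.5 F [ 0.2  0.6 -0.4] open 0.226 shift [-5.4  2.  41.4] turn [-0.003 -0.002  0.004]
91
(array([ 526.2, -129.7]), array([82.4, 41. ], dtype=float32), np.float32(-13.9), 91, np.float64(120.8)) mid y expected at this x: -136.70408007209824 [ 0.54354993 -0.12994075  0.1208069 ]
113
(array([ 498.5, -135.3]), array([35.8, 19.8], dtype=float32), np.float32(4.5), 113, np.float64(120.4)) mid y expected at this x: -140.28806792385566 [ 0.49531322 -0.13491939  0.12036529]
```

>>> {"op": "drive_tool", "data": {
  "motion": [
    [[-2,1,0],[0,0,0],8],
    [[-4,1.5,0],[0,0,0],8],
    [[-5,2,0],[0,0,0],8],
    [[-5,2,0],[0,0,0],8],
    [[-5,2,0],[0,0,0],8]
  ]
}}

```text
time_s: 12.4
tcp_pos: [0.5305, -0.1395, 0.0995]
ee_rot: [0.68, 0.733, 0.0, 0.0]
force: [-0.1, 0.3, -1.7]
opening: 0.225
```

```bash
python3 plan.py 528.8 -137.8 56 94.25
python3 - <<'E'
from m import *
t=snap('top'); 
for d in (t,):
    W=cloud(d); h=cv2.cvtColor(d['frame'],cv2.COLOR_RGB2HSV)
    m=(h[...,1]>70)&(h[...,0]<28)&(h[...,0]>10)&(W[...,2]>.112)&(W[...,2]<.13)&(abs(W[...,0]-.529)<.07)&(abs(W[...,1]+.138)<.03)
    P=W[m]; print(len(P)); r=rect(P); print(r,'off',r[0][1]+137.8-(r[0][0]-528.8)*.0743, P[:,0].min())
E
```

```text
t 12.4 tcp [ 530.5 -139.5   99.5] yaw 94.4 F [-0.1  0.3 -1.7] open 0.225 shift [ 1.8 -1.6 43.5] turn [0.    0.    0.002]
116
(array([ 500.8, -141.6]), array([35.5, 19.8], dtype=float32), np.float32(4.8), 116, np.float64(120.7)) off -1.719599999999987 0.48273356289633923
```

>>> {"op": "drive_tool", "data": {
  "motion": [
    [[1.5,0,4],[0,0,0],8],
    [[1.5,0,10],[0,0,0],8],
    [[1.5,0,16],[0,0,0],8],
    [[1.5,0,22],[0,0,0],8],
    [[1.5,0,25],[0,0,0],8]
  ]
}}

```text
time_s: 12.95
tcp_pos: [0.5297, -0.1376, 0.0731]
ee_rot: [0.68, 0.734, -0.0, -0.001]
force: [0.2, 0.7, -0.2]
opening: 0.227
```

```bash
python3 plan.py 528.8 -137.8 56 94.25
```

```text
t 12.95 tcp [ 529.7 -137.6   73.1] yaw 94.4 F [ 0.2  0.7 -0.2] open 0.227 shift [-0.1 -0.9 17.1] turn [-0.001 -0.001  0.002]
```

>>> {"op": "drive_tool", "data": {
  "motion": [
    [[0,0,4],[0,0,0],8],
    [[0,0,8],[0,0,0],8],
    [[0,0,11],[0,0,0],8],
    [[0,0,13],[0,0,0],8],
    [[0,0,13.5],[0,0,0],8]
  ]
}}

```text
time_s: 13.45
tcp_pos: [0.5302, -0.1378, 0.0605]
ee_rot: [0.68, 0.734, -0.0, -0.0]
force: [-0.3, 0.2, 0.5]
opening: 0.225
```

>>> {"op": "drive_tool", "data": {
  "motion": [
    [[0,0,0.5],[0,0,0],8],
    [[0,0,1],[0,0,0],8],
    [[0,0,1.5],[0,0,0],8],
    [[0,0,2],[0,0,0],8],
    [[0,0,2],[0,0,0],8]
  ]
}}

```text
time_s: 13.95
tcp_pos: [0.5303, -0.1379, 0.0588]
ee_rot: [0.68, 0.734, -0.0, -0.0]
force: [0.9, -0.3, 0.4]
opening: 0.228
```

>>> {"op": "drive_tool", "data": {
  "motion": [
    [[0,0,0.5],[0,0,0],8],
    [[0,0,1],[0,0,0],8],
    [[0,0,1.5],[0,0,0],8],
    [[0,0,2],[0,0,0],8],
    [[0,0,2],[0,0,0],8]
  ]
}}

```text
time_s: 14.45
tcp_pos: [0.5303, -0.1378, 0.0567]
ee_rot: [0.68, 0.734, -0.0, -0.0]
force: [0.2, 0.0, -0.7]
opening: 0.225
```

>>> {"op": "drive_tool", "data": {
  "motion": [
    [[0,0,0.5],[0,0,0],8],
    [[0,0,1],[0,0,0],8],
    [[0,0,1.5],[0,0,0],8],
    [[0,0,1.5],[0,0,0],8],
    [[0,0,1.5],[0,0,0],8]
  ]
}}

```text
time_s: 14.95
tcp_pos: [0.5304, -0.1379, 0.0562]
ee_rot: [0.68, 0.734, -0.0, -0.0]
force: [-4.0, 1.5, 7.6]
opening: 0.221
```

The second packer touched the board at 56.2, also as predicted. I'm releasing it, lifting, and moving to the tile centre (523.8, -70).

>>> {"op": "drive_tool", "data": {
  "motion": [
    [[0,0,-1],[0,0,0],8],
    [[0,0,-1],[0,0,0],24],
    [[0,0,-1],[0,0,0],35],
    [[0,0,-1],[0,0,0],45],
    [[0,0,-1],[0,0,0],45]
  ]
}}

```text
time_s: 15.45
tcp_pos: [0.5303, -0.1378, 0.0562]
ee_rot: [0.68, 0.734, -0.0, -0.0]
force: [0.8, -0.2, 0.5]
opening: 0.452
```

>>> {"op": "drive_tool", "data": {
  "motion": [
    [[0,0,-6],[0,0,0],45],
    [[0,0,-25],[0,0,0],45],
    [[0,0,-55],[0,0,0],45],
    [[0,0,-75],[0,0,0],20],
    [[0,0,-80],[0,0,0],0]
  ]
}}

```text
time_s: 15.95
tcp_pos: [0.5323, -0.1387, 0.1397]
ee_rot: [0.68, 0.734, 0.001, 0.003]
force: [0.3, -0.1, -0.1]
opening: 0.119
```

```bash
python3 plan.py 523.8 -70 115 94.25
python3 - <<'E'
from m import *
d=snap('scene'); W=cloud(d);Z=W[...,2]
f=192/np.tan(np.radians(d['vfov'])/2)
cv2.imwrite('pics/c4.png',cv2.resize(d['frame'][130:250,170:310,::-1],None,fx=5,fy=5,interpolation=cv2.INTER_CUBIC))
E
```

```text
t 15.95 tcp [ 532.3 -138.7  139.7] yaw 94.4 F [ 0.3 -0.1 -0.1] open 0.119 shift [69.2 -3.3 24.5] turn [0.005 0.003 0.002]
```

View pics/c4.png

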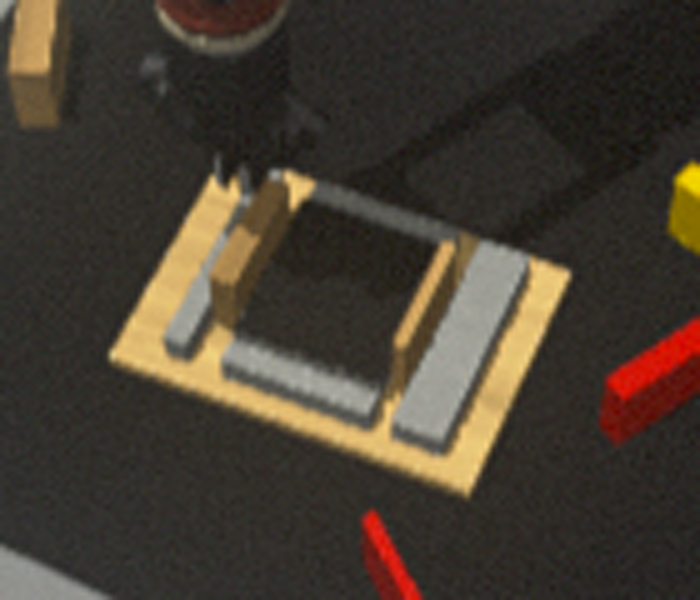

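The crop shows both packers upright and free in their joints: thick at (250,245), thin at (425,310). Next I press the tile.

>>> {"op": "drive_tool", "data": {
  "motion": [
    [[20,-1,0],[0,0,0],0],
    [[50,-2,0],[0,0,0],0],
    [[67,-3,5],[0,0,0],0],
    [[69,-3,20],[0,0,0],0],
    [[69,-3,25],[0,0,0],0]
  ]
}}

```text
time_s: 16.5
tcp_pos: [0.5205, -0.0686, 0.1085]
ee_rot: [0.679, 0.734, -0.001, -0.002]
force: [-0.1, 0.0, -0.2]
opening: 0.001
```

>>> {"op": "drive_tool", "data": {
  "motion": [
    [[0,0,10],[0,0,0],0],
    [[0,0,25],[0,0,0],0],
    [[0,0,40],[0,0,0],0],
    [[0,0,50],[0,0,0],0],
    [[0,0,55],[0,0,0],0]
  ]
}}

```text
time_s: 17.0
tcp_pos: [0.521, -0.0693, 0.0544]
ee_rot: [0.68, 0.733, -0.001, -0.001]
force: [0.2, -0.5, -0.2]
opening: 0.003
```

```bash
python3 plan.py 523.8 -70 38 94.25
python3 - <<'E'
from m import *
d=snap('top'); W=cloud(d);Z=W[...,2]
for x,y in ((.5188,-.0072),(.5288,-.1378)):
    k=((Z>.071)&(Z<.085)&(abs(W[...,0]-x)<.08)&(abs(W[...,1]-y)<.025)); print(k.sum(), rect(W[k]) if k.sum()>10 else '')
E
```

```text
t 17.0 tcp [521.  -69.3  54.4] yaw 94.3 F [ 0.2 -0.5 -0.2] open 0.003 shift [-0.9  2.8 16.4] turn [-0.003 -0.001  0.002]
57 (array([494.6,  -9.4]), array([40.4,  9.7], dtype=float32), np.float32(5.4), 57, np.float64(77.7))
26 (array([ 510.4, -130.1]), array([26.7,  7.6], dtype=float32), np.float32(-12.3), 26, np.float64(78.0))
```

>>> {"op": "drive_tool", "data": {
  "motion": [
    [[0,2,3],[0,0,0],0],
    [[0,2,5],[0,0,0],0],
    [[0,2,7],[0,0,0],0],
    [[0,2,9],[0,0,0],0],
    [[0,2,10],[0,0,0],0]
  ]
}}

```text
time_s: 17.55
tcp_pos: [0.5241, -0.0691, 0.0463]
ee_rot: [0.68, 0.734, 0.0, 0.0]
force: [-0.6, 0.1, 0.1]
opening: -0.0
```

>>> {"op": "drive_tool", "data": {
  "motion": [
    [[0,0,1],[0,0,0],0],
    [[0,0,2],[0,0,0],0],
    [[0,0,3],[0,0,0],0],
    [[0,0,4],[0,0,0],0],
    [[0,0,5],[0,0,0],0]
  ]
}}

```text
time_s: 18.05
tcp_pos: [0.5241, -0.0691, 0.0416]
ee_rot: [0.68, 0.734, 0.0, 0.0]
force: [-1.4, 0.7, 6.5]
opening: 0.003
```

>>> {"op": "drive_tool", "data": {
  "motion": [
    [[0,0,1],[0,0,0],0],
    [[0,0,2],[0,0,0],0],
    [[0,0,3],[0,0,0],0],
    [[0,0,3.5],[0,0,0],0],
    [[0,0,3.5],[0,0,0],0]
  ]
}}

```text
time_s: 18.55
tcp_pos: [0.5242, -0.0691, 0.0383]
ee_rot: [0.68, 0.734, -0.0, -0.0]
force: [-3.3, 0.8, 8.1]
opening: 0.002
```

>>> {"op": "drive_tool", "data": {
  "motion": [
    [[0,0,0.5],[0,0,0],0],
    [[0,0,1],[0,0,0],0],
    [[0,0,1.2],[0,0,0],0],
    [[0,0,1.2],[0,0,0],0],
    [[0,0,1.2],[0,0,0],0]
  ]
}}

```text
time_s: 19.05
tcp_pos: [0.5242, -0.0691, 0.038]
ee_rot: [0.68, 0.734, -0.0, -0.0]
force: [-7.1, 1.7, 15.1]
opening: -0.003
```

>>> {"op": "drive_tool", "data": {
  "motion": [
    [[0,0,0.3],[0,0,0],0],
    [[0,0,0.6],[0,0,0],0],
    [[0,0,0.6],[0,0,0],0],
    [[0,0,0.6],[0,0,0],0],
    [[0,0,0.6],[0,0,0],0]
  ]
}}

```text
time_s: 19.55
tcp_pos: [0.5243, -0.0692, 0.0379]
ee_rot: [0.68, 0.734, -0.0, -0.0]
force: [-9.0, 1.9, 19.5]
opening: -0.0
```

```bash
python3 plan.py 523.8 -70 38 94.25
python3 - <<'E'
from m import *
d=snap('scene','s5.png'); W=cloud(d)
t=snap('top','t5.png'); T=cloud(t)
c,s=np.cos(np.radians(4.25)),np.sin(np.radians(4.25))
for n,W in (('scene',W),('top',T)):
    D=W[...,:2]-[.5238,-.07]; X=D[...,0]*c+D[...,1]*s; Y=-D[...,0]*s+D[...,1]*c; Z=W[...,2]
    for nm,a,b,y0,y1 in (('tile x+',.03,.053,-.03,.04),('tile x-',-.053,-.03,-.03,.04),('slim',-.06,.06,-.097,-.084),('broad',-.06,.06,.078,.1)):
        k=(X>a)&(X<b)&(Y>y0)&(Y<y1)&(Z<.044)&(Z>.03); print(n,nm,k.sum(),np.median(Z[k])*1000 if k.sum() else '')
cv2.imwrite('pics/c5.png',cv2.resize(d['frame'][110:300,120:400,::-1],None,fx=2.8,fy=2.8,interpolation=cv2.INTER_CUBIC))
E
```

```text
t 19.55 tcp [524.3 -69.2  37.9] yaw 94.4 F [-9.   1.9 19.5] open -0.0 shift [-0.8 -0.5 -0.1] turn [-0.     0.     0.002]
scene tile x+ 101 39.059075820486285
scene tile x- 3 40.97687986065735
scene slim 71 39.59913726649078
scene broad 170 39.07305040701814
top tile x+ 6 36.6272082814858
top tile x- 201 38.12252701459662
top slim 0 
top broad 70 38.09704804057268
```

View pics/c5.png

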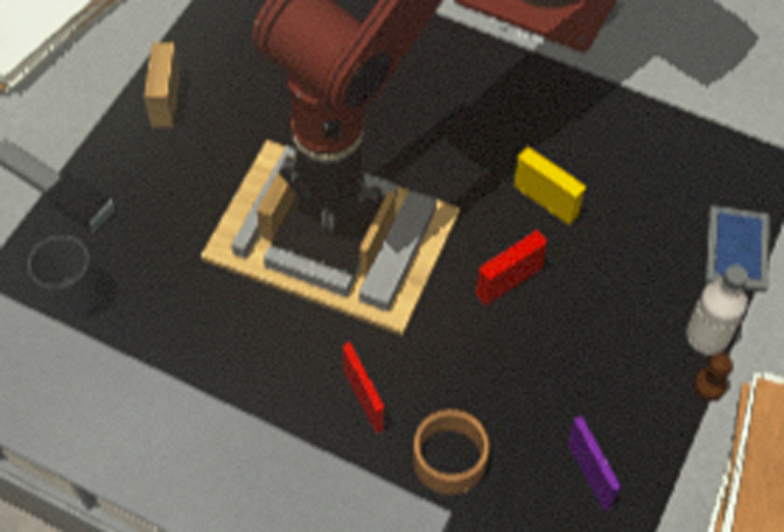

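The tile reads flush with the broad rail (38.1 against 38.1 mm in the top view), held at about 19 N down. Both packers are standing at (275,205) and (377,230), and the bystanders haven't moved.

```bash
python3 -c "
from rig import bot
print(bot.job_done())"
```

```text
the job is handed in; nothing more can be done
None
```

The job is done and handed in. Both packers stand in their joints, and the arm is still holding the tile pressed flush. It took about 19.6 s of the 72 s allowed.

- **Thin packer:** it is in the narrow joint, home on the board. Its top measured 77.7 mm, where 78 mm is home, and its centre was within 1 mm of the joint's middle.
- **20 mm packer:** it is in the wide joint, home by contact at the height predicted from the grip. A later depth reading of its top gave 78.0 mm. The arm partly hid it, so I have no clean position for it after release. Before lowering I moved it sideways twice (about 5 mm, then 1.5 mm) to line it up with the joint.
- **Tile:** the shut fingers press it onto the hard stop at TCP z 37.9 mm, pushing down about 19.5 N. There is also about 9 N of sideways push from the contact. From the top camera, tile and broad rail both read 38.1 mm. The slim rail was hidden from that camera. The scene camera gave 39.1 mm for the tile and broad rail and 39.6 mm for the slim rail.
- **Everything else:** by eye in the last picture, the spare packer, the look-alikes and the other things on the counter were where they started. I did not measure them again.

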